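# Clamp a beacon lens housing in the jig and lock the jaw with its cam lever

### The arm

A 7-joint arm with a two-finger parallel gripper is mounted at the origin on the work surface. World frame = base frame: x ahead of the robot, y to its left, z up, the work surface at z = 0. Lengths are in m, angles in rad, forces in N, time in s.
With the tool pointing down it reaches from about 0.425 to 0.925 m from the base axis. Payload 6.8 kg.
Tool frame: the origin (TCP) lies midway between the tips of the shut fingers; the grasp point (between the pads) lies 19 mm behind it; x points along the fingers, y is the direction in which the jaws open and shut, and the axes are right-handed (so a half turn about x gives the same grasp; the last joint's range is limited). The gripper opens to 85 mm and grips with 20 to 120 N. Pads are 22 mm wide; open, the fingers measure 114 mm over their backs; the gripper's body (76 mm by 85 mm) begins 54 mm behind the grasp point. The pads swing forward as they close: fully open they stand 13 mm farther back than shut.
Start: joints at [-1.418, 0.477, 0.022, 1.555, -0.011, 1.109, -0.083], TCP at [0.174, 0.652, 0.231] pointing down, gripper open.
Joint ranges: [-2.96, 2.96], [-0.34, 2.1], [-1.41, 1.46], [0.24, 2.44], [-1.37, 4.51], [0.17, 1.92], [-2.96, 2.96]. Speed limits (rad/s): [2.39, 2.39, 3.14, 3.14, 3.14, 3.14, 3.14].

### API

Orientations are given as a rotation vector (axis times angle).
In Python, from bench import r, viewer, nets gives the robot as it stands.
- The arm moves only by the shell command python3 -m pendant 'ROWS' [FORCE]. ROWS is JSON, one flat list of numbers, 5 for each row, row after row: the finger opening in mm, from 0 to 85.4, then the shift along the tool's x, y, z in mm, then the turn about the tool's x in rad. A call has 1 to 20 rows; each row shifts and turns the commanded pose from where the row before left it, along the tool's axes as they then stand; what a row does not reach is not made up. A row lasts 1/8 s, in which the tool goes at most 62.5 mm and 10.7 degrees, less where a joint would pass 70% of its speed; a pose out of reach is approached as far as the arm can. A call with a gripper value outside its range is refused whole. The fingers move at their own pace and stop on an object; FORCE is the grip in N (left out, the last holds). Time passes only in rows, so rows that do not move let the fingers close. It gives the time, the measured TCP pose, the force and the opening at its end, in the units of the state.
- r.get_obs(): the state, without advancing time (a new reading comes with each control period).
- viewer.grab_frame(name): name is "scene" or "top" or "wrist"; returns (picture, depth): 480x640x3 uint8, red, green, blue; 480x640 float32, m along the optical axis (not along the pixel's ray), 0 where there is no reading.
- viewer.calibration(name): a dict with "mtx" (3x3 intrinsics, pixels), "world_to_cam" (4x4, takes a point from world to camera coordinates). Camera axes: x right, y up, looking along -z (the intrinsics and any distortion apply to the point x, -y, -z); pixel columns grow to the right and rows downward; lengths in m; the calibration is good to about 2 mm. A picture is of the moment at which its call begins: read the wrist's pose just before it. calibration takes no time and is no camera call; for the wrist camera it gives the pose at the moment of the call.
- r.hand_in(): hands the job in, once; it reports no verdict.
Trained networks look in the newest picture that a camera, given by its name, has taken for a name from the list of things; names that differ only in an ending like _2 or _b are one class to them, and where a whole thing is asked for, a point or a joint stands for the part that bears it (a point fixed in the world has none). Each returns a list of dicts, best first, with "score" (0 to 1); they miss things now and then, are a little off and sometimes report something else, mostly with a low value. They report only what shows in the picture. A call takes as long as a camera call.
- nets.look_for(name, camera): "location" ([x, y, z] in m, in world coordinates, good to about 4 mm: the middle of the surface that is visible of it).
- nets.silhouettes(name, camera): "mask" (480x640 bool, what is visible of it).
The state is a dict: "clock": time; "joints": joint angles; "qvel": joint speeds; "tau": joint torques, N m; "tcp_pos": TCP position; "orientation": TCP orientation; "contact_force": force on the tool from outside, world axes, zero at the start; "moment": the same for the moment, N m; "grip_width": finger opening in m.
Only numpy, scipy, OpenCV 4.12 (cv2) and the standard library are available. Lean on these libraries where they do the work, as an engineer would, in place of code of your own. Each camera call takes 0.05 s, during which the arm holds its last target. There are 200 camera calls.

### The job

Slide the jig's jaw along its rail until it presses the amber lens housing fully home into the V stop with no gap, then fold the red cam lever all the way down to lock the jaw there. Lock it only once the jaw is closed on the housing, keep the housing upright, and leave the spare housing, the circuit board and the screwdriver beside the jig where they are.

Things in the scene. Friction and masses are not known exactly. Their poses are not given: they have to be found in the camera images.
- jig: clamping jig fixed to the table: aluminium base plate 130 x 300 x 12 mm with a steel rail 20 mm wide and 14 mm high along it and a blue V-shaped stop at one end. Origin: centre of the plate's underside, z = 0. Its own +y runs along the rail towards the V stop; its +x points away from the robot; yaw within 0.4 rad
- seat (a point): the spot on the jig's plate (z = 12 mm, plate top) where the centre of the housing's underside lies when it is fully home against both faces of the V; 90 mm along the jig's +y from its centre. The V walls are 40 mm high and open towards the jig's -y
- housing: amber round lens housing to be clamped: plain upright cylinder 64 mm diameter, 55 mm tall, about 0.13 to 0.25 kg, standing loose on the jig's plate 6 to 16 mm short of the V, between V and jaw. Origin: centre of its underside, z up
- jaw (a joint): position of the sliding jaw along the rail in m: 0 = fully away, grows towards the V stop, limit 0.11. Contact with the fully seated housing is at 0.078; starts between 0 and 0.045. Free to slide it takes about 2 to 4 N and stays where it is left; with the lever down it resists more than 25 N
- jaw_face (a point): centre of the jaw's flat blue pressing face (60 mm wide, 44 mm high, 35 mm above the table), which looks along the jig's +y; axes parallel to the jig's. The jaw plate is 15 mm thick and its top is 57 mm above the table
- jaw_grip (a point): top centre of the jaw's black push block, 18 x 18 mm and 35 mm tall (its top 70 mm above the table, standing on a 44 mm wide slide whose top is 35 mm above the table). It stands on the jaw's rear end, 87 mm behind (jig -y of) the jaw face; push its back or pinch it. The slide reaches 13 mm behind its centre
- lever (a joint): angle of the red cam lever in rad: 0 = upright (free), grows as the lever folds down to the jig's -x side (towards the robot), limit 1.5 = lying level (locked); below 0 it leans to +x. Starts between -0.15 and 0.3. It stays where it is left. The cam starts to bite on the rail near 0.35, and from there needs up to about 12 N at the tip; once past 1.4 the cam is over centre
- lever_pivot (a point): the lever's hinge axis (parallel to the jig's y), on the middle of the lever's width, above the middle of the rail, 40 mm above the table, 30 mm behind the jaw face (it travels with the jaw and rises 2 to 3 mm as the cam bites)
- lever_tip (a point): end of the red lever, 80 mm from the hinge axis, on the lever's centre line. The lever is a bar 14 mm wide (along the jig's y) and 10 mm thick; the jaw plate and a cheek stand 8 mm clear on either side of it near the pivot only, below 57 mm above the table
- spare: bystander: a second amber lens housing, same shape as the first (64 mm diameter, 55 mm tall), standing on the table off the V end of the jig, 210 to 240 mm from the jig's centre. Origin: centre of its underside
- board: bystander: green circuit board 70 x 90 mm with white connectors, lying on the table on the jig's +x side. Origin: centre of its underside
- driver: bystander: red-handled screwdriver, about 170 mm, lying on the table on the jig's +x side, 90 mm or more from the rail. Origin near its middle

How it is judged:
On the way, in this order (a step that is already met when the one before it is completed fails the run):
1. the jaw has pushed the housing home in the V, with the lever still free (distance between housing and seat below 0.005 m and angle between housing's own z axis and vertical below 0.1 rad and y of housing in the frame of jaw_face below 0.035 m and value of joint lever below 0.6 rad), for 0.2 s.
2. the lever is folded down (value of joint lever above 1.3 rad), for 0.2 s.
At the end, for the whole second after the job is handed in: The housing stands upright (within 0.1 rad) within 5 mm of the seat point in the V, the jaw's face is within 3 mm of touching it, the lever is down past 1.3 rad, and all is at rest (distance between housing and seat below 0.005 m and angle between housing's own z axis and vertical below 0.1 rad and y of housing in the frame of jaw_face below 0.035 m and value of joint lever above 1.3 rad and linear speed of housing below 0.02 m/s and velocity of joint jaw between -0.01 and 0.01 m/s).
It fails at once if the housing is tipped over by more than 0.35 rad (angle between housing's own z axis and vertical above 0.35 rad).
It fails at once if the spare housing, the board or the screwdriver is moved by more than 30 mm (distance of any of spare, board, driver from where it was at the start of the episode above 0.03 m).
It also fails if it takes over 42 s, if anything falls off the work surface, if the arm or the gripper's body presses on something with over 40 N, if the wrist force passes 120 N, or if a joint passes its speed limit or range.

## Working session

There is one attempt and no reset: what is moved stays moved. The work goes in short steps, Python scripts to look and compute and a shell command to move; the robot and the scene stay as the last step left them, time stands still between calls to the robot, and variables do not carry over. Pictures are saved under pics/ and viewed, about 8 in all and at most 12, crops included, and the job is handed in when it is done.

```bash
ls; mkdir -p pics; python3 - <<'E'
from bench import r, viewer, nets
import cv2,numpy as np
o=r.get_obs();print({k:np.round(o[k],3) for k in o})
p={}
for c in("scene","top"):
    p[c],d=viewer.grab_frame(c)
    np.savez(f"pics/{c}0.npz",p=p[c],d=d)
    cv2.imwrite(f"pics/{c}0.png",p[c][:,:,::-1])
    for n in("housing","jaw_face","jaw_grip","lever","lever_tip","seat","lever_pivot","jig"):
        try: print(c,n,[(np.round(q["location"],3).tolist(),round(q["score"],2)) for q in nets.look_for(n,c)][:3])
        except Exception as e: print(c,n,e)
print(r.get_obs()["clock"])
E
```

```text
pics
{'clock': np.float64(0.0), 'joints': array([-1.418,  0.478,  0.022,  1.556, -0.012,  1.109, -0.083]), 'qvel': array([-0.001, -0.001,  0.   , -0.   , -0.   ,  0.001, -0.   ]), 'tau': array([ 0.0000e+00, -5.9644e+01,  1.6080e+00, -2.8119e+01,  1.2000e-02,
        1.0000e-02,  0.0000e+00]), 'tcp_pos': array([0.174, 0.652, 0.23 ]), 'orientation': array([ 0.203,  1.561, -0.206]), 'contact_force': array([ 1.526, -0.114,  0.789]), 'moment': array([ 0.022, -0.066, -0.022]), 'grip_width': np.float64(0.085)}
scene housing [([0.578, -0.021, 0.06], 0.86)]
scene jaw_face [([0.588, -0.132, 0.037], 0.65)]
scene jaw_grip [([0.592, -0.133, 0.033], 0.66)]
scene lever [([0.569, -0.123, 0.079], 0.66), ([0.596, -0.126, 0.012], 0.43)]
scene lever_tip [([0.569, -0.127, 0.076], 0.57)]
scene seat [([0.594, -0.126, 0.012], 0.89)]
scene lever_pivot [([0.569, -0.12, 0.08], 0.63)]
scene jig [([0.594, -0.122, 0.012], 0.55)]
top housing [([0.55, -0.017, 0.064], 0.9)]
top jaw_face [([0.573, -0.141, 0.034], 0.82)]
top jaw_grip [([0.571, -0.134, 0.035], 0.9), ([0.563, -0.119, 0.064], 0.64), ([0.565, -0.105, 0.014], 0.29)]
top lever [([0.566, -0.105, 0.014], 0.61), ([0.563, -0.117, 0.065], 0.51)]
top lever_tip [([0.561, -0.118, 0.064], 0.75)]
top seat [([0.566, -0.103, 0.015], 0.97)]
top lever_pivot [([0.562, -0.118, 0.069], 0.63)]
top jig [([0.572, -0.132, 0.037], 0.67), ([0.564, -0.1, 0.01], 0.57), ([0.551, -0.012, 0.066], 0.39)]
0.9
```

View pics/top0.png

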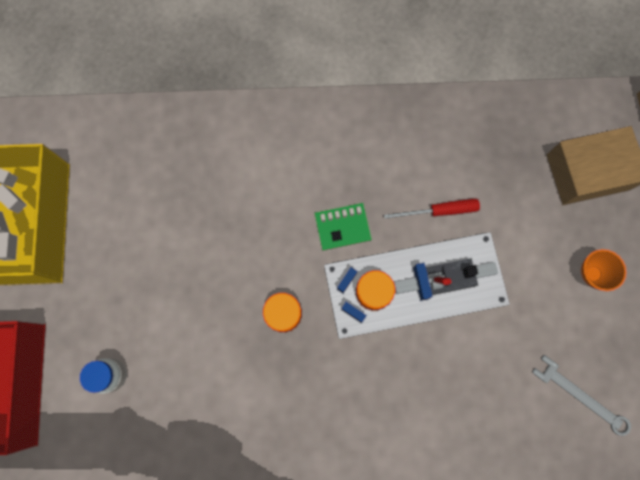

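View pics/scene0.png

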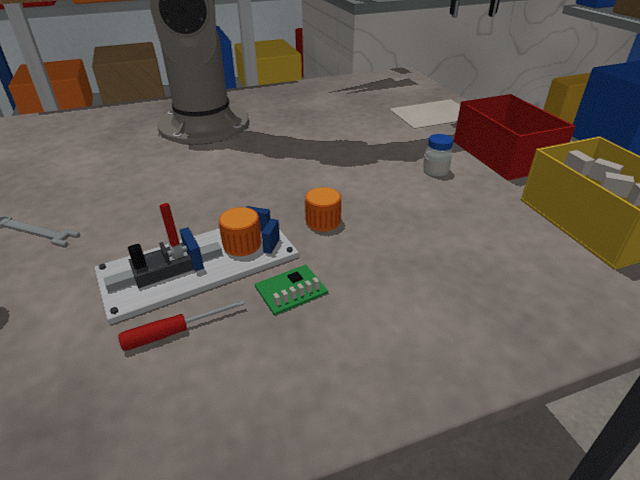

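The top view shows the jig with its rail running left and slightly down to the V at (350,293). The housing is at (376,289), the jaw plate at (424,282), the lever at (442,281) and the push block at (470,271). The scene view shows the lever close to upright at (168,225).

```bash
cat > h.py <<'E'
import numpy as np,cv2
from scipy.spatial.transform import Rotation as Rn
from bench import r,viewer,nets
def world(px,z,cal):
    """pixel -> world point on plane height z"""
    T=np.linalg.inv(cal["world_to_cam"]);K=cal["mtx"]
    px=np.atleast_2d(np.float64(px))
    d=np.c_[(px[:,0]-K[0,2])/K[0,0],-(px[:,1]-K[1,2])/K[1,1],-np.ones(len(px))]@T[:3,:3].T
    o=T[:3,3];return o+d*((z-o[2])/d[:,2])[:,None]
def cloud(d,cal):
    K=cal["mtx"];T=np.linalg.inv(cal["world_to_cam"]);v,u=np.mgrid[:480,:640]
    P=np.stack([(u-K[0,2])/K[0,0]*d,-(v-K[1,2])/K[1,1]*d,-d],-1)
    return P@T[:3,:3].T+T[:3,3]
def pose():
    o=r.get_obs();return np.array(o["tcp_pos"]),Rn.from_rotvec(o["orientation"]).as_matrix()
E
python3 - <<'E'
from h import *
f=np.load("pics/top0.npz");c=viewer.calibration("top");print(c.keys())
W=world([(332,268),(345,331),(501,299),(487,239)],.012,c);print(W.round(4))
print("ctr",W.mean(0),"yaw",np.arctan2(-(W[0]+W[1]-W[2]-W[3])[0],(W[0]+W[1]-W[2]-W[3])[1]), np.linalg.norm(W[0]-W[1]),np.linalg.norm(W[1]-W[2]))
p=f["p"].astype(int);m=((p.min(2)>150)&(p.max(2)-p.min(2)<30)).astype(np.uint8)
m[:230]=0;m[340:]=0;m[:,:320]=0;m[:,512:]=0
m=cv2.morphologyEx(m,cv2.MORPH_OPEN,np.ones((3,3)))
b=cv2.boxPoints(cv2.minAreaRect(cv2.findNonZero(m)));B=world(b,.012,c);print(b,B.round(4),B.mean(0))
for i in range(4):
    e=B[(i+1)%4]-B[i];print(np.linalg.norm(e),np.arctan2(-e[0],e[1]))
P=cloud(f["d"],c)
for n,u,v in(("block",470,271),("housing",376,289),("jaw",424,282)):print(n,P[v,u].round(4))
print(world([(470,271)],.07,c),world([(376,289)],.067,c),world([(424,281)],.057,c))
t,R=pose();print(t,R.round(3))
cw=viewer.calibration("wrist");T=np.linalg.inv(cw["world_to_cam"]);print("wristcam",T.round(3))
E
```

```text
dict_keys(['mtx', 'world_to_cam'])
[[ 0.5976  0.05    0.012 ]
 [ 0.4887  0.0317  0.012 ]
 [ 0.5346 -0.2389  0.012 ]
 [ 0.6403 -0.2245  0.012 ]]
ctr [ 0.56529649 -0.09542126  0.012     ] yaw 0.1611999746742992 0.1104346364507261 0.27449984858914567
[[323.65384 264.26923]
 [494.23074 230.15387]
 [509.07687 304.38464]
 [338.49997 338.5    ]] [[ 0.6046  0.0644  0.012 ]
 [ 0.6558 -0.2386  0.012 ]
 [ 0.5249 -0.2519  0.012 ]
 [ 0.4765  0.0432  0.012 ]] [ 0.56545647 -0.09573988  0.012     ]
0.3072894963071049 -2.9742032886429195
0.13155449855095253 1.6718232612220358
0.29910612134068704 0.16272786138804005
0.12987175569672962 -1.4075437084146174
block [ 0.5769 -0.1749  0.0706]
housing [ 0.5524 -0.0194  0.0697]
jaw [ 0.5629 -0.1007  0.0567]
[[ 0.57702435 -0.17507168  0.07      ]] [[ 0.55268546 -0.01966458  0.067     ]] [[ 0.56450096 -0.10079838  0.057     ]]
[0.17406243 0.65220339 0.23133982] [[ 0.     0.258  0.966]
 [ 0.     0.966 -0.258]
 [-1.     0.    -0.   ]]
wristcam [[ 0.259 -0.913 -0.316  0.094]
 [ 0.966  0.244  0.085  0.674]
 [-0.001 -0.327  0.945  0.374]
 [ 0.     0.     0.     1.   ]]
```

```bash
python3 -m pendant '[0,0,0,0,-0.141, 0,0,0,0,-0.141, 0,0,0,0,-0.141]' 40 && python3 -m pendant '[0,0,-30,53,0, 0,0,-30,53,0, 0,0,-30,53,0, 0,0,-30,53,0, 0,0,-30,53,0, 0,0,-58,0,0, 0,0,-58,0,0, 0,0,-58,0,0, 0,0,-58,0,0, 0,0,-58,0,0, 0,0,-58,0,0, 0,0,-58,0,0, 0,0,-58,0,0, 0,0,-58,0,0, 0,0,-58,0,0, 0,0,-58,0,0, 0,0,-58,0,0, 0,0,-58,0,0, 0,0,0,0,0]'
python3 - <<'E'
from h import *
t,R=pose();print(t,R.round(3),r.get_obs()["clock"],r.get_obs()["contact_force"])
c=viewer.calibration("wrist");p,d=viewer.grab_frame("wrist");np.savez("pics/w1.npz",p=p,d=d,K=c["mtx"],W=c["world_to_cam"])
cv2.imwrite("pics/w1.png",p[:,:,::-1])
E
```

```text
clock: 1.27
tcp_pos: [0.1741, 0.6522, 0.2313]
orientation: [-0.131, 1.567, 0.131]
contact_force: [-1.0, -0.3, 0.8]
grip_width: 0.0321
clock: 3.65
tcp_pos: [0.5807, -0.2037, 0.2315]
orientation: [-0.123, 1.567, 0.118]
contact_force: [-0.8, -0.1, 0.5]
grip_width: 0.0002
[ 0.58073184 -0.2036789   0.23152529] [[ 0.    -0.153  0.988]
 [-0.003  0.988  0.153]
 [-1.    -0.003 -0.   ]] 3.65 [-0.76162071 -0.06763867  0.53603378]
```

View pics/w1.png

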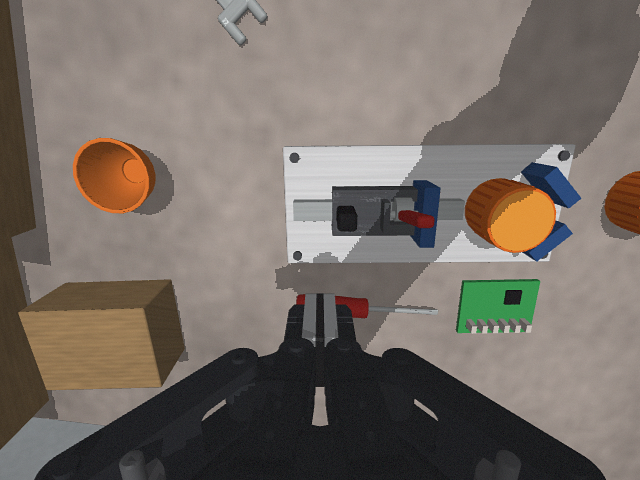

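The wrist view shows the block's top at about (347,216). The plate screws are at (294,158), (564,156) and (297,255). The lever tip is at (425,222), the jaw plate at (426,213) and the housing's top at (521,219).

```bash
python3 - <<'E'
from h import *
f=np.load("pics/w1.npz");c=dict(mtx=f["K"],world_to_cam=f["W"])
P=cloud(f["d"],c)
W=world([(294,158),(564,156),(297,255)],.012,c);e=W[1]-W[0];print(W.round(4),"yaw",np.arctan2(-e[0],e[1]),"ctr",(W[1]+W[2])/2,np.linalg.norm(e))
ctr=(W[1]+W[2])[:2]/2;y=.162;J=np.array([[np.cos(y),np.sin(y)],[-np.sin(y),np.cos(y)]])
for n,z in(("block",(.066,.075)),("housing",(.062,.072))):
    m=(P[...,2]>z[0])&(P[...,2]<z[1])
    col=f["p"].astype(int)
    m&=(col.max(2)<60) if n=="block" else (col[...,0]-col[...,2]>90)
    m[300:]=0; m[:,:280]=0; m[:,590:]=0
    q=P[m];lo,hi=np.percentile(q,[1,99],0);print(n,len(q),(lo+hi)/2,hi-lo,"jig",J@((lo+hi)/2-[*ctr,0])[:2], J@((lo+hi)/2-[.5654,-.0956,0])[:2])
p=f["p"].astype(int);m=(p[...,0]>100)&(p[...,1]<60)&(p[...,2]<60);m[280:]=0
q=P[m];q=q[q[:,2]>.03];print("lever",len(q),q.min(0),q.max(0))
k=q[q[:,2]>q[:,2].max()-.01];print("tip jig",J@(k.mean(0)[:2]-ctr),k[:,2].max(), "all", np.c_[(q[:,:2]-ctr)@J.T,q[:,2]][::len(q)//8].round(3))
t,R=pose();print("tcp jig",J@(t[:2]-ctr))
E
```

```text
[[ 0.5377 -0.2387  0.012 ]
 [ 0.4933  0.0358  0.012 ]
 [ 0.6441 -0.2216  0.012 ]] yaw 0.16040989269697706 ctr [ 0.56870596 -0.09288275  0.012     ] 0.2781011276944216
block 343 [ 0.58107423 -0.17924784  0.06916644] [0.01729129 0.0178355  0.00523883] jig [-0.00172369 -0.08722919] [ 0.00197725 -0.08508074]
housing 3539 [ 0.55563346 -0.01995798  0.06662039] [0.05887014 0.05878127 0.00535205] jig [-0.00113913  0.07407843] [0.00256181 0.07622688]
lever 1730 [ 0.49907492 -0.43785657  0.0300044 ] [0.59247272 0.11979157 0.37431357]
tip jig [-0.08863273 -0.11061404] 0.3743135736062352 all [[-0.073 -0.293  0.048]
 [-0.062 -0.329  0.033]
 [-0.039 -0.274  0.049]
 [-0.029  0.062  0.06 ]
 [-0.02   0.049  0.055]
 [-0.014  0.045  0.064]
 [-0.019 -0.026  0.118]
 [ 0.003  0.044  0.058]
 [ 0.024  0.054  0.057]]
tcp jig [-0.00507002 -0.10762124]
```

```bash
python3 -m pendant '[0,0,-16,3,-0.007, 0,50,0,0,0, 0,50,0,0,0, 0,50,0,0,0, 0,30,0,0,0, 0,8,0,0,0, 0,0,0,0,0]' ; python3 -m pendant '[0,0,4,0,0, 0,0,4,0,0, 0,0,4,0,0, 0,0,4,0,0, 0,0,0,0,0]'; python3 -m pendant '[0,0,5,0,0, 0,0,5,0,0, 0,0,5,0,0, 0,0,0,0,0]'
```

```text
clock: 4.58
tcp_pos: [0.5877, -0.2121, 0.0437]
orientation: [-0.134, 1.566, 0.134]
contact_force: [-0.5, 0.2, 0.4]
grip_width: -0.0002
clock: 5.2
tcp_pos: [0.5845, -0.1963, 0.0435]
orientation: [-0.133, 1.566, 0.133]
contact_force: [0.3, -0.1, 0.6]
grip_width: 0.0003
clock: 5.7
tcp_pos: [0.5815, -0.1808, 0.0431]
orientation: [-0.133, 1.567, 0.134]
contact_force: [-0.4, 0.0, 0.1]
grip_width: -0.0
```

```bash
python3 - <<'E'
from h import *
p,d=viewer.grab_frame("wrist");cv2.imwrite("pics/w2.png",p[:,:,::-1])
p,d=viewer.grab_frame("scene");cv2.imwrite("pics/s2.png",cv2.resize(p[180:340,80:340,::-1],None,fx=3,fy=3,interpolation=cv2.INTER_CUBIC))
E
```

```text
(no output)
```

View pics/s2.png

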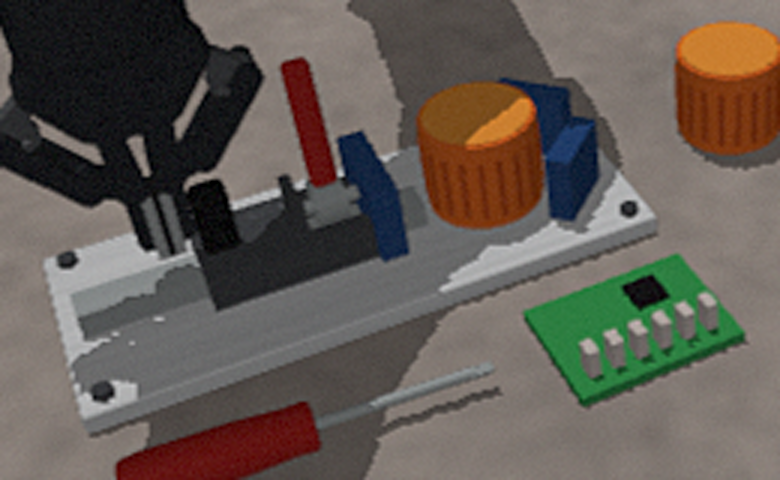

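View pics/w2.png

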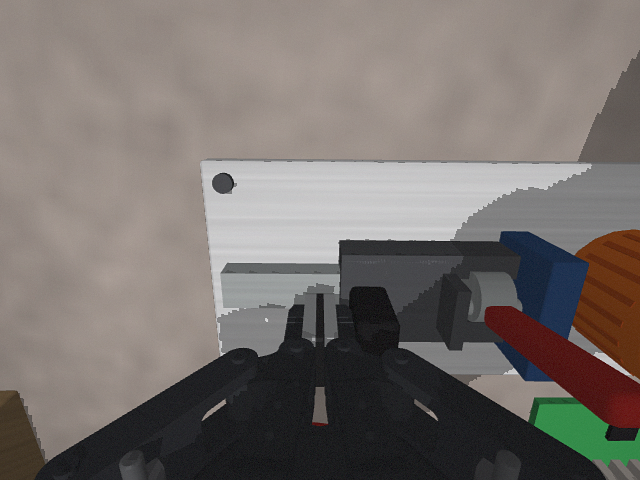

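The fingers sit just behind the push block, at about (215,215) in the crop. The jaw plate is still about 15 mm short of the housing.

```bash
python3 -m pendant '[0,0,4,0,0, 0,0,4,0,0, 0,0,4,0,0, 0,0,4,0,0, 0,0,4,0,0, 0,0,4,0,0]'; python3 -m pendant '[0,0,2,0,0, 0,0,2,0,0, 0,0,2,0,0]';  python3 -m pendant '[0,0,2,0,0, 0,0,1,0,0]'
python3 - <<'E'
from h import *
p,d=viewer.grab_frame("top");c=viewer.calibration("top")
q=p.astype(int);P=cloud(d,c);t,_=pose();print("tcp",t, r.get_obs()["clock"])
m=(q[...,0]-q[...,2]>90)&(P[...,2]>.062)&(P[...,2]<.075);m[:,:330]=0;m[:,430:]=0;m[:250]=0;m[325:]=0
a=world(np.argwhere(m)[:,::-1].mean(0),.067,c)[0];print("housing px",np.argwhere(m).mean(0),a,m.sum())
print("jig y wrt two centres",[(a[:2]-s)@[-.1613,.9869] for s in((.5654,-.0956),(.567,-.0943),(.5687,-.0929))])
cv2.imwrite("pics/t3.png",cv2.resize(p[225:345,315:520,::-1],None,fx=3.9,fy=3.9,interpolation=cv2.INTER_CUBIC))
E
```

```text
clock: 6.55
tcp_pos: [0.5777, -0.158, 0.0432]
orientation: [-0.133, 1.567, 0.133]
contact_force: [-0.3, -3.5, -1.0]
grip_width: 0.0001
clock: 6.92
tcp_pos: [0.5767, -0.1525, 0.0432]
orientation: [-0.133, 1.567, 0.132]
contact_force: [-0.9, -3.1, -2.0]
grip_width: -0.0001
clock: 7.18
tcp_pos: [0.5762, -0.1492, 0.0432]
orientation: [-0.133, 1.567, 0.133]
contact_force: [-1.0, -3.1, -2.8]
grip_width: 0.0001
tcp [ 0.57619578 -0.14912131  0.04322915] 7.225
housing px [290.38078603 369.54847162] [ 0.5507603  -0.00899957  0.067     ] 1145
jig y wrt two centres [np.float64(0.08782734420311211), np.float64(0.08680245420311208), np.float64(0.08569500420311209)]
```

```bash
python3 -m pendant '[0,0,1,0,0, 0,0,1,0,0]'; python3 -m pendant '[0,0,1,0,0, 0,0,1,0,0]';  python3 -m pendant '[0,0,1,0,0, 0,0,1,0,0]'
```

```text
clock: 7.48
tcp_pos: [0.5759, -0.1474, 0.0433]
orientation: [-0.133, 1.567, 0.133]
contact_force: [-1.1, -2.7, -1.9]
grip_width: 0.0004
clock: 7.72
tcp_pos: [0.5756, -0.1454, 0.0433]
orientation: [-0.133, 1.567, 0.133]
contact_force: [0.6, -3.4, -1.9]
grip_width: -0.0002
clock: 7.98
tcp_pos: [0.5754, -0.1445, 0.0433]
orientation: [-0.133, 1.566, 0.131]
contact_force: [0.6, -8.4, -3.8]
grip_width: 0.0002
```

```bash
python3 -m pendant '[0,0,1,0,0, 0,0,1,0,0]'; python3 -m pendant '[0,0,1,0,0, 0,0,0,0,0, 0,0,0,0,0]'
python3 - <<'E'
from h import *
p,d=viewer.grab_frame("top");c=viewer.calibration("top")
q=p.astype(int);P=cloud(d,c);t,_=pose();print("tcp",t, r.get_obs()["clock"])
m=(q[...,0]-q[...,2]>90)&(P[...,2]>.062)&(P[...,2]<.075);m[:,:330]=0;m[:,430:]=0;m[:250]=0;m[325:]=0
a=world(np.argwhere(m)[:,::-1].mean(0),.067,c)[0];print("housing px",np.argwhere(m).mean(0),a,m.sum())
print("jig y",[(a[:2]-s)@[-.1613,.9869] for s in((.5654,-.0956),(.567,-.0943),(.5687,-.0929))])
cv2.imwrite("pics/t4.png",cv2.resize(p[225:345,315:520,::-1],None,fx=3.9,fy=3.9,interpolation=cv2.INTER_CUBIC))
E
```

```text
clock: 8.22
tcp_pos: [0.5754, -0.1444, 0.0434]
orientation: [-0.134, 1.565, 0.129]
contact_force: [2.1, -11.9, -6.9]
grip_width: -0.0001
clock: 8.6
tcp_pos: [0.5754, -0.1444, 0.0434]
orientation: [-0.134, 1.565, 0.127]
contact_force: [3.0, -12.6, -7.8]
grip_width: 0.0002
tcp [ 0.57539936 -0.14439863  0.04341015] 8.65
housing px [290.93968531 366.74825175] [ 0.54999129 -0.00437662  0.067     ] 1144
jig y [np.float64(0.09251377389825227), np.float64(0.09148888389825224), np.float64(0.09038143389825225)]
```

View pics/t4.png

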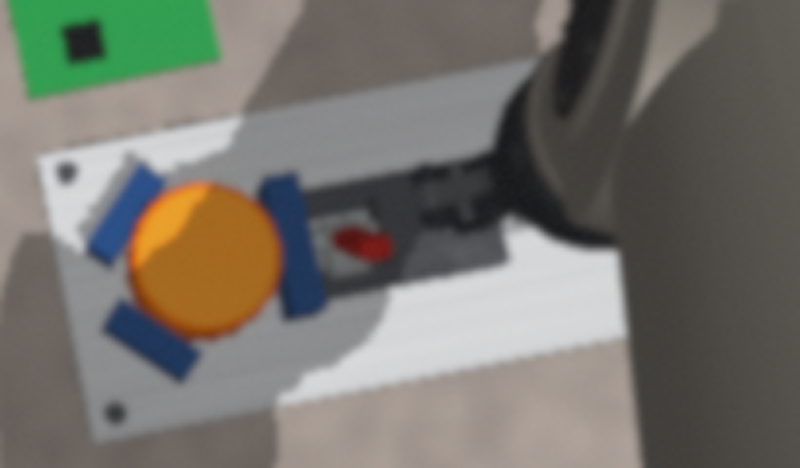

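The jaw plate presses the housing against both V walls with no visible gap. The push stalled at about 13 N, and the housing measures 90–92 mm along the jig. Next I back off and move to the +x side of the lever.

```bash
python3 -m pendant '[0,0,-8,0,0, 0,0,-8,0,0, 0,-40,0,0,0, 0,-50,0,0,0, 0,-25,0,20,0, 0,0,45,20,0, 0,0,45,0,0, 0,0,0,0,0]'
python3 - <<'E'
from h import *
t,R=pose();print(t,R.round(3))
C=np.array([.567,-.0943]);J=np.array([[.9869,.1613],[-.1613,.9869]]);print("tcp jig",J@(t[:2]-C))
c=viewer.calibration("wrist");p,d=viewer.grab_frame("wrist");P=cloud(d,c);cv2.imwrite("pics/w5.png",p[:,:,::-1])
q=p.astype(int);m=(q[...,0]>90)&(q[...,1]<60)&(q[...,2]<60)
A=np.c_[(P[...,:2]-C)@J.T,P[...,2:]] if 0 else np.concatenate([(P[...,:2]-C)@J.T,P[...,2:]],-1)
m&=(abs(A[...,0])<.06)&(A[...,1]>0)&(A[...,1]<.05)&(A[...,2]>.06)&(A[...,2]<.14)
L=A[m];print(len(L),L.min(0),L.max(0));k=L[L[:,2]>L[:,2].max()-.008];print("tip",k.mean(0))
E
```

```text
clock: 9.65
tcp_pos: [0.6018, -0.0548, 0.1583]
orientation: [-0.136, 1.566, 0.142]
contact_force: [-0.7, -0.8, 0.5]
grip_width: 0.0001
[ 0.60179979 -0.05481126  0.15828807] [[-0.    -0.176  0.984]
 [ 0.003  0.984  0.176]
 [-1.     0.003  0.   ]]
tcp jig [0.04071345 0.03335824]
433 [-0.01791597  0.02135789  0.1149905 ] [-0.00845021  0.03489596  0.12104414]
tip [-0.01326532  0.02806537  0.11862901]
```

View pics/w5.png

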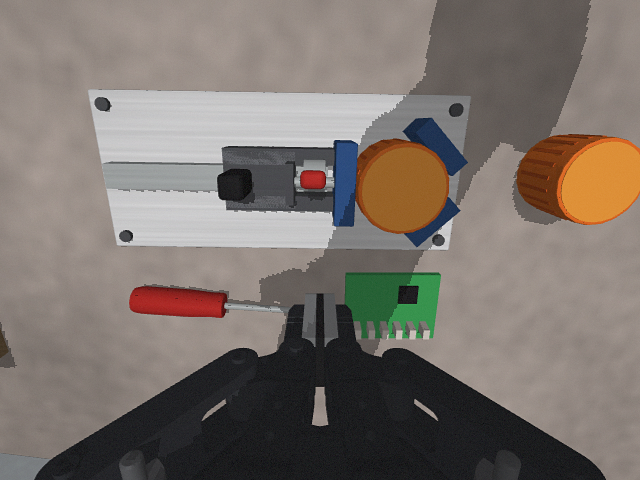

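The lever is at (313,179), 28 mm along the jig and leaning about 0.17 rad. The jaw is still closed on the housing.

```bash
python3 -m pendant '[0,35,-5,0,0, 0,33,0,0,0, 0,0,0,-15,0, 0,0,0,-15,0, 0,0,0,-8,0, 0,0,0,-8,0, 0,0,0,-8,0]'; python3 -m pendant '[0,1,0,-7,0, 0,2,0,-7,0, 0,2,0,-6,0, 0,4,0,-5,0, 0,4,0,-5,0]'; python3 -m pendant '[0,5,0,-4,0, 0,5,0,-2,0, 0,5,0,-2,0, 0,0,0,0,0]'
python3 - <<'E'
from h import *
t,R=pose();C=np.array([.567,-.0943]);J=np.array([[.9869,.1613],[-.1613,.9869]]);print("tcp jig",J@(t[:2]-C),t[2])
E
```

```text
clock: 10.58
tcp_pos: [0.5501, -0.0748, 0.0912]
orientation: [-0.133, 1.564, 0.133]
contact_force: [3.5, 0.3, -1.0]
grip_width: -0.0003
clock: 11.2
tcp_pos: [0.522, -0.0796, 0.078]
orientation: [-0.133, 1.562, 0.133]
contact_force: [6.4, 0.4, 2.7]
grip_width: 0.0001
clock: 11.7
tcp_pos: [0.5122, -0.0813, 0.0625]
orientation: [-0.133, 1.566, 0.133]
contact_force: [2.6, -0.1, 2.2]
grip_width: 0.0002
tcp jig [-0.0519401   0.02168447] 0.062461585093504246
```

```bash
python3 -m pendant '[0,4,2,-2,0, 0,4,2,-2,0, 0,3,0,0,0, 0,2,0,0,0, 0,0,0,0,0]'; python3 -m pendant '[0,2,0,0,0, 0,2,0,0,0, 0,0,0,0,0]'
```

```text
clock: 12.32
tcp_pos: [0.5079, -0.0794, 0.0502]
orientation: [-0.133, 1.565, 0.131]
contact_force: [1.4, -2.6, 12.7]
grip_width: -0.0002
clock: 12.7
tcp_pos: [0.5075, -0.0798, 0.048]
orientation: [-0.132, 1.566, 0.131]
contact_force: [-6.5, -2.6, 35.7]
grip_width: -0.0001
```

```bash
python3 -m pendant '[0,-10,0,0,0, 0,-40,0,0,0, 0,-60,0,0,0, 0,-30,0,-40,0, 0,0,0,0,0]'
python3 - <<'E'
from h import *
C=np.array([.567,-.0943]);J=np.array([[.9869,.1613],[-.1613,.9869]])
c=viewer.calibration("wrist");p,d=viewer.grab_frame("wrist");P=cloud(d,c);cv2.imwrite("pics/w6.png",p[:,:,::-1])
q=p.astype(int);A=np.concatenate([(P[...,:2]-C)@J.T,P[...,2:]],-1)
m=(q[...,0]>90)&(q[...,1]<60)&(q[...,2]<60)&(abs(A[...,0])<.11)&(A[...,1]>0)&(A[...,1]<.055)&(A[...,2]>.02)&(A[...,2]<.14)
L=A[m];print(len(L));
for lo in(-.09,-.07,-.05,-.03):
    k=L[(L[:,0]>lo)&(L[:,0]<lo+.02)];print(lo,len(k),np.median(k,0) if len(k) else 0)
m=(q[...,0]-q[...,2]>90)&(q[...,1]>70)&(A[...,2]>.062)&(A[...,2]<.075)&(A[...,1]<.14)&(abs(A[...,0])<.05)
if m.any(): k=A[m];lo,hi=np.percentile(k,[1,99],0);print("housing",(lo+hi)/2,hi-lo)
m=(q[...,2]>q[...,0]+30)&(A[...,2]>.052)&(A[...,2]<.062)&(A[...,1]<.075)&(A[...,1]>.03)
if m.any(): k=A[m];print("jaw plate top",np.percentile(k,[1,99],0))
E
```

```text
clock: 13.32
tcp_pos: [0.465, -0.0855, 0.1863]
orientation: [-0.131, 1.568, 0.132]
contact_force: [-0.3, -0.7, -0.7]
grip_width: 0.0002
690
-0.09 176 [-0.07534133  0.02826682  0.05235224]
-0.07 307 [-0.05988222  0.02834395  0.05166701]
-0.05 207 [-0.04277061  0.02769792  0.0505602 ]
-0.03 0 0
housing [-0.00591412  0.09056639  0.06767513] [0.04483322 0.05724074 0.0030823 ]
jaw plate top [[-0.02974166  0.04319676  0.05228796]
 [-0.00471107  0.05738827  0.05869398]]
```

View pics/w6.png

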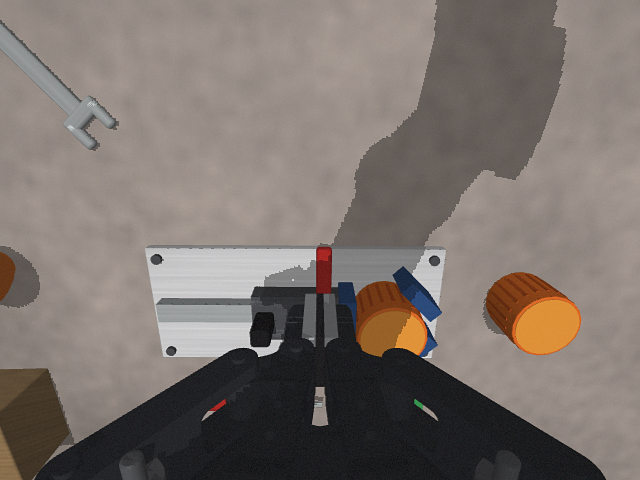

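The lever lies level at (324,270). Its slope gives about 1.5 rad. The housing is at 90.6 mm along the jig and the jaw face at about 57.4 mm, so they are touching.

```bash
python3 -c "
from bench import r
print(r.get_obs()['clock']);print(r.hand_in())"
```

```text
13.375
the job is handed in; nothing more can be done
None
```

I pushed the jaw's block from behind with shut fingers until it stalled at about 13 N with the housing home in the V. I then folded the lever down from its +x side and handed in at 13.4 s. The hand-in gives no verdict.

**Last checks (wrist camera, after backing off):**
- **Housing:** its top is 90.6 mm along the jig, against 90 mm for the seat. It is level at 67.7 mm high, so the housing is upright. Its sideways position was not confirmed, because the fingers hid part of it (a raw reading of −6 mm). The earlier top view showed it touching both V walls.
- **Jaw:** the face is at about 57.4 mm, against the 58 mm expected at contact.
- **Lever:** it lies level, at about 1.5 rad.
- **Bystanders:** I never touched the spare, board or screwdriver, but I did not re-measure them. The last picture shows the spare standing beside the jig; the fingers hide the board and screwdriver.

**Disagreements:**
- The top and wrist cameras put the jig's centre about 4 mm apart, so I used the mean.
- The last press on the lever read 36 N at the wrist, when it reached its end stop.

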